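# Tighten the tile clamp with its indexing lever

## Robot

A 6-joint arm with a two-finger parallel gripper is mounted at the origin on the work surface. World frame = base frame: x ahead of the robot, y to its left, z up, the work surface at z = 0. Lengths are in mm, angles in degrees, forces in N, time in s.
With the tool pointing down it reaches from about 200 to 875 mm from the base axis. Payload 3.4 kg.
Tool frame: the origin (TCP) lies on the front face of the gripper's body, between the roots of the fingers; the fingertips stand 97 mm ahead of it and the grasp point (between the pads) lies 78 mm ahead of it; z points along the fingers, y is the line along which they close (so a half turn about z gives the same grasp; the last joint's range is limited). The gripper opens to 94 mm and grips with 3 to 60 N. Pads are 16 mm wide; open, the fingers measure 119 mm over their backs; the gripper's body (75 mm by 177 mm) begins 78 mm behind the grasp point.
Start: joints at [62.853, 15.808, 86.224, -0, 77.962, -6.933], TCP at [198.693, 539.608, 302.693] pointing down, gripper open.
Joint ranges: [-165.64, 165.64], [-43.16, 119.46], [12.63, 154.43], [-67.54, 247.53], [6.08, 155.33], [-154.97, 154.97]. Speed limits (degrees/s): [147.25, 147.25, 180, 180, 180, 180].

## Interface

Orientations are given as a 3x3 rotation matrix whose columns are the frame's x, y, z axes.
In Python, from plant import get_state, camera, job_done gives the robot as it stands.
- The arm moves only by the tool servo_tool, never from a script. Its argument "moves" is a list of rows, each a list of 5 numbers: the shift along the tool's x, y, z in cm, then the turn about the tool's z in degrees, then the opening, from -1 (shut) to 1 (fully open), so that 0 is half open. In form: [[x, y, z, roll, jaw], ...]. A call has 1 to 10 rows; each row shifts and turns the commanded pose from where the row before left it, along the tool's axes as they then stand; what a row does not reach is not made up. A row lasts 1/10 s, in which the tool goes at most 50 mm and 8.59 degrees, less where a joint would pass 70% of its speed; a pose out of reach is approached as far as the arm can. A call is refused whole if a number of a shift passes 5 or a number of a turn 8.59, either way. A call with a gripper value outside its range is refused whole. The fingers move at their own pace and stop on an object; "force" is the grip in N (left out, the last holds). Time passes only in rows, so rows that do not move let the fingers close. It gives the time, the measured TCP pose, the force, the opening and the grip force at its end, in the units of the state.
- get_state(): the state, without advancing time (a new reading comes with each control period).
- camera(name): name is "scene" or "top"; returns a dict with "img" (480x640x3 uint8, red, green, blue), "intrinsics" (3x3 intrinsics, pixels), "D" ([k1, k2, p1, p2, k3] as OpenCV has them; the pictures are not rectified), "R" (3x3) and "t" (3): a world point X has camera coordinates R X + t. Camera axes: x right, y down, z forward; pixel columns grow to the right and rows downward; lengths in mm; the calibration is good to about 2 mm. A picture is of the moment at which its call begins. There is no depth.
- job_done(): hands the job in; it is judged then, once.
The state is a dict: "time": time; "joints": joint angles; "dq": joint speeds; "effort": joint torques, N m; "position": TCP position; "tcp_rot": TCP orientation; "force": force on the tool from outside, world axes, zero at the start; "ft_torque": the same for the moment, N m; "grip_width": opening from 0.0 (shut) to 1.0 (fully open); "grasp_force": force on a finger pad.
Only numpy, scipy, OpenCV 4.12 (cv2) and the standard library are available. Lean on these libraries where they do the work, as an engineer would, in place of code of your own. Each camera call takes 0.05 s, during which the arm holds its last target. There are 200 camera calls.

## Task

The painted tile lies loose in the drilling jig under a steel pressure plate: tighten the screw clamp above with the black lever, clockwise, until it holds the tile down firmly, hand-tight but not so hard that the tile cracks. The lever has room only for a short swing between the clamp's side plates, so each time it nears the left one lift it off its teeth, swing it back, let it drop into the teeth and turn again. Let go with the lever seated in its teeth, and leave the tile where it lies and the mug, jar and palette knife undisturbed.

Things in the scene. Friction and masses are not known exactly. Their poses are not given: they have to be found in the camera images.
- jig: Fixed jig: aluminium base 250 x 230 x 18 mm, origin mid underside, x away from its open front, y left seen from the front. Two grey side plates (8 mm thick, 80 mm apart inside, tops 140 mm above the bench) hold the nut block; their arms reach 36 mm in front of the screw axis. A drill-guide post with a steel bush (60 mm high) stands at the near left corner.
- hub_top (a point): Top centre of the lever's round black hub (41 mm wide), on the vertical screw axis, 20 mm behind the base's middle. 129 mm above the bench as built; goes down 1.2 mm per radian that the screw is turned clockwise, and up with the lever when that is lifted. The toothed rim of the screw is just below the hub.
- lever_grip (a point): Place to hold the lever: on the centre line of its black round handle (16 mm thick), 90 mm from the screw axis, 4 mm higher than hub_top and about 100 mm above the tile. The handle leaves the hub forward over the tile, rises gently (7 degrees here) and ends in a 20 mm ball 109 mm from the axis.
- lever (a joint): Lever angle about the vertical screw axis, rad: 0 when it points straight out of the open front (jig's -x), growing clockwise seen from above (towards the jig's +y side). The side plates stop it at -0.69 and +0.69. Seated, turning it clockwise turns the screw and lowers its round steel foot (40 mm wide) on to the plate; anticlockwise loosens.
- lift (a joint): How far the lever is lifted off its seat, m: 0 seated, at most 0.011. A spring holds it down (6 to 9 N to lift, with its weight). Above 0.006 it is clear of the teeth and swings freely without turning the screw. 12 teeth: let go, it drops in every 30 degrees, centring itself by up to 15 degrees either way, and then has about 7 degrees of play.
- tile: White glazed tile, 150 x 150 x 8 mm, rosette on it, origin mid underside. Across the handle at lever_grip the screw turns with 2 to 3 N; once the foot bears, the resistance grows by about 0.8 N per 0.1 rad and is felt only while turning (it fades at a stop). 9 to 10 N is right: the tile is then held with 50 to 75 N and stays so. Under 7 N is too loose, over 12 N may crack it. Leave it in place.
- plate: Loose square pressure plate, 64 x 64 x 10 mm, steel with a rubber face below, lying on the tile under the screw's foot; origin at the centre of its underside. The foot starts 1.5 to 2.3 mm above it: 1.3 to 1.9 rad of screw to touch, then about 0.8 rad to tighten, always more than one swing of the lever. It need not be touched.
- mug_center (a point): Middle of a white mug, 82 mm wide and 90 mm high, left of the jig. Bystander.
- jar_center (a point): Middle of a lidded glass paint jar, 60 mm wide and 70 mm high, right of the jig. Bystander.
- palette_knife_grip (a point): Handle of a palette knife 200 mm long lying on the bench right of the jig. Bystander.
Not all that is in view belongs to the job. Of the things like the plate, leave any that is brown or green; of the rest the larger one is meant.

How it is judged (in metres and radians):
At the end, for the whole second after the job is handed in: The plate presses the tile down with 30 to 100 N by itself (the force left by about 7 to 12 N of turning at the handle), the lever is seated in its teeth (lift under 2.5 mm), and the tile is at rest within 8 mm of where it lay (contact force between plate and tile between 30 and 100 N and value of joint lift below 0.0025 m and linear speed of tile below 0.01 m/s and distance of tile from where it was at the start of the episode below 0.008 m); the robot touches nothing.
It fails at once if the tile is cracked by overtightening (more than 100 N under the plate) (contact force between plate and tile above 100 N).
It fails at once if the tile is shifted by more than 8 mm (distance of tile from where it was at the start of the episode above 0.008 m).
It fails at once if the mug, jar or palette knife is knocked more than 30 mm out of place (distance of any of mug_center, jar_center, palette_knife_grip from where it was at the start of the episode above 0.03 m).
It also fails if it takes over 67 s, if anything falls off the work surface, if the arm or the gripper's body presses on something with over 40 N, if the wrist force passes 120 N, or if a joint passes its speed limit or range.

## Working session

There is one attempt and no reset: what is moved stays moved. The work goes in short steps, Python scripts to look and compute and a tool call to move; the robot and the scene stay as the last step left them, time stands still between calls to the robot, and variables do not carry over. Pictures are saved under pics/ and viewed, at most 10 in all, crops included, and the job is handed in when it is done.

Besides the shell and the picture viewer there is one more tool, called after ">>>" as name(argument=value, ...), one argument or row to a line, values as JSON. servo_tool: Moves the arm, as the interface text tells. Its arguments: {"type":"object","properties":{"moves":{"type":"array"},"force":{"type":"number"}},"required":["moves"]}

```bash
mkdir -p pics; python3 - <<'E'
from plant import *
import cv2,json
s=get_state();print({k:s[k] for k in s})
for n in("scene","top"):
    c=camera(n);cv2.imwrite(f"pics/{n}0.png",c["img"][:,:,::-1]);print(n,c["intrinsics"],c["D"],c["R"],c["t"])
E
```

```text
{'time': 0.0, 'joints': array([ 6.28529088e+01,  1.58464297e+01,  8.62933997e+01,  6.24034353e-04,
        7.79628054e+01, -6.93257476e+00]), 'dq': array([-0.02318692, -0.03433074,  0.05494124,  0.08451812,  0.02959236,
        0.07983046]), 'effort': array([ 1.23675462e-03, -4.04593027e+01, -2.37232411e+01,  7.04113813e-02,
        3.46823211e-02, -1.79670869e-04]), 'position': array([198.50333044, 539.23222599, 301.8291298 ]), 'tcp_rot': array([[-9.38404626e-01,  3.45537370e-01, -8.26813361e-04],
       [ 3.45538285e-01,  9.38403308e-01, -1.58912015e-03],
       [ 2.26783996e-04, -1.77693337e-03, -9.99998396e-01]]), 'force': array([-0.15512805,  0.43840475, -0.07038426]), 'ft_torque': array([-0.05399644,  0.01691226,  0.00319326]), 'grasp_force': 0.0, 'grip_width': 1.0007917695969675}
scene [[517.53403167   0.         327.15366847]
 [  0.         517.53403167 232.49875146]
 [  0.           0.           1.        ]] [-0.08626235  0.          0.          0.          0.        ] [[ 0.02322517  0.99957643 -0.01753729]
 [ 0.57336779 -0.02768836 -0.8188301 ]
 [-0.81896884  0.00896215 -0.57376799]] [ -42.94865202 -245.50288889 1468.44925476]
top [[473.64119562   0.         314.82304085]
 [  0.         473.64119562 244.28476385]
 [  0.           0.           1.        ]] [-0.12466232  0.          0.          0.          0.        ] [[-0.01752663 -0.9997292   0.01530856]
 [-0.98973571  0.01517547 -0.14210184]
 [ 0.14183105 -0.017642   -0.98973366]] [ 48.6097352  533.59283884 934.09968782]
```

View pics/scene0.png

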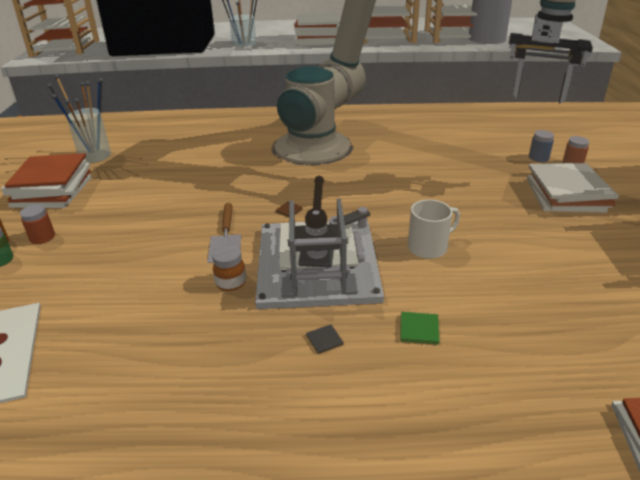

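View pics/top0.png

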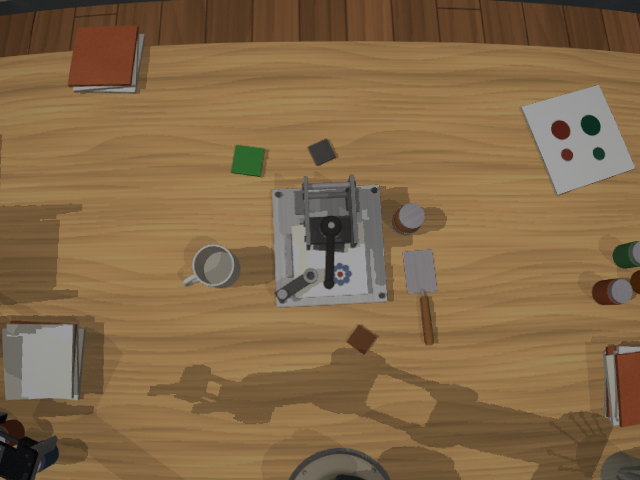

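The top view shows the hub at about (331,226), the lever ball at (329,284) and the jig corners at about (274,188), (382,185), (386,303) and (277,306). The scene view confirms that the front faces the robot, with the lever near the middle.

```bash
cat > h.py <<'E'
from plant import *
import cv2, numpy as np
def ray(c,uv):
    p=cv2.undistortPoints(np.array([[uv]],float),c["intrinsics"],c["D"])[0,0]
    R,t=np.array(c["R"]),np.array(c["t"]); return -R.T@t, R.T@np.array([p[0],p[1],1])
def onz(c,uv,z):
    o,d=ray(c,uv); return o+d*(z-o[2])/d[2]
def tri(c1,u1,c2,u2):
    o1,d1=ray(c1,u1);o2,d2=ray(c2,u2)
    s=np.linalg.lstsq(np.c_[d1,-d2],o2-o1,rcond=None)[0]
    a,b=o1+s[0]*d1,o2+s[1]*d2; return (a+b)/2,np.linalg.norm(a-b)
E
python3 - <<'E'
from h import *
np.set_printoptions(precision=1,suppress=True)
c=camera("top");s=camera("scene")
for uv in[(274,188),(382,185),(386,303),(277,306)]:print("corner",onz(c,uv,18))
g=c["img"].max(2);m=(g<60).astype(np.uint8);m[:, :300]=0;m[:,360:]=0;m[:205]=0;m[295:]=0
for r in range(212,294,4):
    x=np.where(m[r])[0]
    if len(x):print(r,x.min(),x.max(),len(x))
print("hub",onz(c,(331,226),129),"ball",onz(c,(329,284),135))
print(tri(c,(331,226),s,(316,215)),tri(c,(329,284),s,(319,181)))
cv2.imwrite("pics/crop.png",np.hstack([cv2.resize(c["img"][180:310,270:400],(400,400)),cv2.resize(s["img"][165:295,255:385],(400,400))])[:,:,::-1])
E
```

```text
corner [659.8 124.4  18. ]
corner [ 663.5 -107.    18. ]
corner [ 412.  -105.8   18. ]
corner [410.  119.6  18. ]
216 327 350 22
220 310 351 42
224 310 352 36
228 310 351 41
232 311 351 41
236 305 351 38
240 305 353 42
244 314 355 35
248 308 342 26
252 326 333 8
256 326 333 8
260 326 333 8
264 326 333 8
268 326 333 8
272 309 333 11
276 308 333 12
280 325 332 8
284 324 333 10
288 329 329 1
hub [555.3  10.6 129. ] ball [446.8  17.  135. ]
(array([555.5,  11.3, 127.7]), np.float64(1.4732574013116102)) (array([446.7,  18. , 136.9]), np.float64(1.7652195622137237))
```

View pics/crop.png

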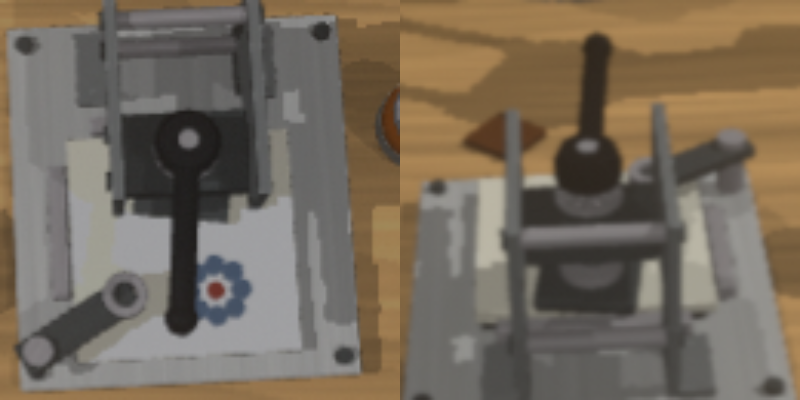

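Hub (555,11,128) and ball (447,18,137) agree with the given 129 and ~135 mm heights and the 109 mm radius. The lever is at about +0.06 rad. I'm moving above the grip point, roughly (466,16).

>>> servo_tool(
  moves=[
    [0, 0, 0, -8.4, 1],
    [0, 0, 0, -8.4, 1],
    [-2.12, -3.61, 0, 0, 1],
    [-2.12, -3.61, 0, 0, 1],
    [-2.12, -3.61, 0, 0, 1],
    [-2.12, -3.61, 0, 0, 1],
    [-2.12, -3.61, 0, 0, 1],
    [-2.12, -3.61, 0, 0, 1],
    [-2.12, -3.61, 0, 0, 1],
    [-2.12, -3.61, 0, 0, 1],
  ],
)

```text
time: 1.2
position: [351.1, 239.6, 302.7]
tcp_rot: [[-0.998, 0.059, 0.0], [0.059, 0.998, 0.0], [-0.0, 0.0, -1.0]]
force: [1.7, -0.0, -0.3]
grip_width: 0.997
grasp_force: 0.0
```

>>> servo_tool(
  moves=[
    [-2.12, -3.61, 0, 0, 1],
    [-2.12, -3.61, 0, 0, 1],
    [-2.12, -3.61, 0, 0, 1],
    [-2.12, -3.61, 0, 0, 1],
    [-2.12, -3.61, 0, 0, 1],
    [-2.12, -3.61, 0, 0, 1],
    [0, 0, 0, 0, 1],
    [0, 0, 0, 0, 1],
    [0, 0, 0, 0, 1],
  ],
)

```text
time: 2.1
position: [464.1, 18.2, 302.4]
tcp_rot: [[-0.998, 0.059, -0.001], [0.059, 0.998, 0.001], [0.001, 0.001, -1.0]]
force: [-0.8, 0.6, 1.0]
grip_width: 1.001
grasp_force: 0.0
```

>>> servo_tool(
  moves=[
    [0, -0.15, 3, 0, 0.3],
    [0, 0, 3, 0, 0],
    [0, 0, 2, 0, 0],
    [0, 0, 1.15, 0, 0],
    [0, 0, 0, 0, 0],
    [0, 0, 0, 0, 0],
    [0, 0, 0, 0, 0],
  ],
)

```text
time: 2.8
position: [465.5, 16.2, 212.4]
tcp_rot: [[-0.998, 0.059, 0.003], [0.059, 0.998, -0.0], [-0.003, -0.0, -1.0]]
force: [-0.2, 0.2, -0.5]
grip_width: 0.505
grasp_force: 0.0
```

```bash
python3 - <<'E'
from h import *
c=camera("top");s=camera("scene");print(get_state()["position"])
cv2.imwrite("pics/c2.png",np.hstack([cv2.resize(c["img"][180:310,270:400],(400,400)),cv2.resize(s["img"][115:245,255:385],(400,400))])[:,:,::-1])
E
```

```text
[465.38312129  15.98723536 212.18517193]
```

View pics/c2.png

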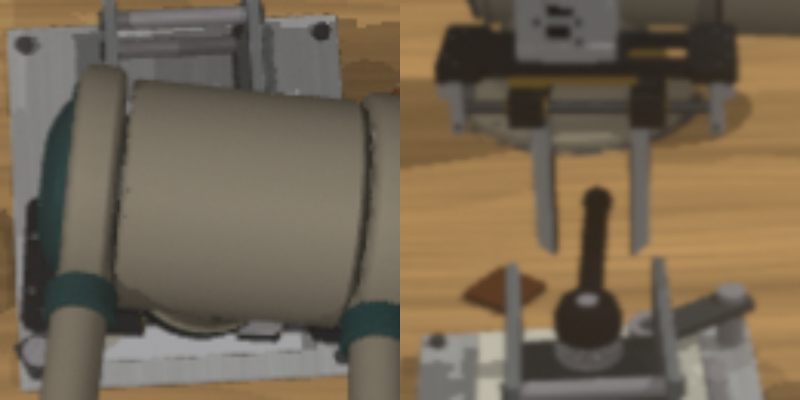

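The scene crop shows the handle centred between the open fingers, at about (597,230). Closing.

>>> servo_tool(
  moves=[
    [0, 0, 0.1, 0, -1],
    [0, 0, 0, 0, -1],
    [0, 0, 0, 0, -1],
    [0, 0, 0, 0, -1],
    [0, 0, 0, 0, -1],
    [0, 0, 0, 0, -1],
    [0, 0, 0, 0, -1],
  ],
  force=30,
)

```text
time: 3.6
position: [464.7, 16.0, 210.2]
tcp_rot: [[-0.998, 0.059, -0.0], [0.059, 0.998, 0.0], [0.0, 0.0, -1.0]]
force: [-0.5, 0.1, 0.6]
grip_width: 0.162
grasp_force: 30.0
```

>>> servo_tool(
  moves=[
    [-0.02, 0.63, 0.01, 4, -1],
    [-0.02, 0.63, 0.01, 4, -1],
    [-0.02, 0.63, 0.01, 4, -1],
    [-0.02, 0.63, 0.01, 4, -1],
    [-0.02, 0.63, 0.01, 4, -1],
    [-0.02, 0.63, 0.01, 4, -1],
    [-0.02, 0.63, 0.01, 4, -1],
  ],
)

```text
time: 4.3
position: [477.2, 57.7, 208.4]
tcp_rot: [[-0.852, 0.523, -0.002], [0.523, 0.852, -0.001], [0.001, -0.001, -1.0]]
force: [0.5, 0.7, -4.8]
grip_width: 0.161
grasp_force: 30.1
```

```bash
cat >> h.py <<'E'
HUB=np.array([555.4,11.0])
def rep():
    s=get_state();p=s["position"];d=p[:2]-HUB;R=s["tcp_rot"];f=s["force"]
    a=np.degrees(np.arctan2(d[1],-d[0]));y=np.degrees(np.arctan2(R[1,0],-R[0,0]))
    print("t %.1f pos %s r %.1f ang %.1f tool %.1f f_tool %s grip %.3f tq %s"%(s["time"],p.round(1),np.hypot(*d),a,y,(R.T@f).round(1),s["grip_width"],(R.T@s["ft_torque"]).round(2)))
E
python3 -c "from h import *;rep()"
```

```text
t 4.3 pos [477.2  57.7 208.4] r 91.1 ang 30.9 tool 31.5 f_tool [-0.   0.8  4.8] grip 0.161 tq [-0.1  -0.08 -0.27]
```

>>> servo_tool(
  moves=[
    [-0.02, 0.55, 0.05, 3.5, -1],
  ],
)

```text
time: 4.4
position: [480.2, 62.5, 208.2]
tcp_rot: [[-0.819, 0.574, -0.002], [0.574, 0.819, -0.0], [0.002, -0.001, -1.0]]
force: [-0.8, 0.4, -1.8]
grip_width: 0.162
grasp_force: 30.1
```

```bash
python3 -c "from h import *;rep()"
```

```text
t 4.4 pos [480.2  62.5 208.2] r 91.1 ang 34.4 tool 35.0 f_tool [ 0.8 -0.1  1.8] grip 0.162 tq [ 0.01  0.15 -0.17]
```

>>> servo_tool(
  moves=[
    [0, 0, 0, 0, -1],
  ],
)

```text
time: 4.5
position: [480.4, 62.6, 208.2]
tcp_rot: [[-0.821, 0.571, -0.002], [0.571, 0.821, 0.0], [0.002, -0.001, -1.0]]
force: [-0.4, 1.0, -4.1]
grip_width: 0.161
grasp_force: 30.0
```

```bash
python3 -c "from h import *;rep()"
```

```text
t 4.5 pos [480.4  62.6 208.2] r 91.1 ang 34.5 tool 34.9 f_tool [0.9 0.6 4.1] grip 0.161 tq [-0.04  0.11 -0.12]
```

Equivalent handle resistance is Fy + Mz/0.09 ≈ −2 N, so the screw is turning. Lifting next.

>>> servo_tool(
  moves=[
    [0, 0, -0.3, 0, -1],
    [0, 0, -0.3, 0, -1],
    [0, 0, -0.3, 0, -1],
    [0, 0, 0, 0, -1],
    [0, 0, 0, 0, -1],
  ],
)

```text
time: 5.0
position: [480.4, 62.0, 216.9]
tcp_rot: [[-0.82, 0.572, -0.001], [0.572, 0.82, -0.0], [0.001, -0.001, -1.0]]
force: [3.1, 0.1, -18.8]
grip_width: 0.159
grasp_force: 30.1
```

```bash
echo '
def req():
    s=get_state();R=s["tcp_rot"];print("Feq %.1f"%((R.T@s["force"])[1]+(R.T@s["ft_torque"])[2]/.091))'>>h.py; python3 -c "from h import *;rep()"
```

```text
t 5.0 pos [480.4  62.  216.9] r 90.7 ang 34.2 tool 34.9 f_tool [-2.5  1.9 18.8] grip 0.159 tq [-0.28 -0.4  -0.23]
```

```bash
python3 - <<'E'
from h import *
s=camera("scene");rep()
cv2.imwrite("pics/c3.png",cv2.resize(s["img"][165:265,265:375],(770,600*700//600))[:600,:,::-1])
E
```

```text
t 5.0 pos [480.4  62.  216.9] r 90.7 ang 34.2 tool 34.9 f_tool [-2.9  2.2 19.3] grip 0.163 tq [-0.33 -0.48 -0.15]
```

View pics/c3.png

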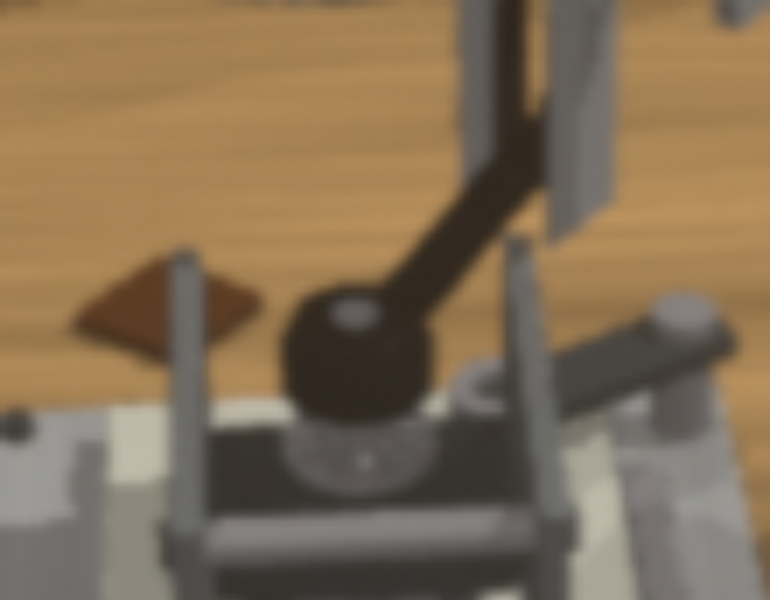

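The hub button rose about 3 px to (316,210), or roughly 7–8 mm, so it is clear of the teeth. Swinging back.

>>> servo_tool(
  moves=[
    [-0.03, -0.63, 0, -4, -1],
    [-0.09, -1.26, 0, -8, -1],
    [-0.09, -1.26, 0, -8, -1],
    [-0.09, -1.26, 0, -8, -1],
    [-0.09, -1.26, 0, -8, -1],
    [-0.09, -1.26, 0, -8, -1],
    [-0.09, -1.26, 0, -8, -1],
    [-0.09, -1.26, 0, -8, -1],
    [-0.02, -0.63, 0, -4, -1],
    [0, 0, 0, 0, -1],
  ],
)

```text
time: 6.05
position: [476.7, -33.3, 216.9]
tcp_rot: [[-0.874, -0.485, 0.0], [-0.485, 0.874, 0.003], [-0.002, 0.002, -1.0]]
force: [5.5, 2.5, -20.9]
grip_width: 0.165
grasp_force: 30.0
```

```bash
python3 -c "from h import *;rep();req()"
```

```text
t 6.0 pos [476.7 -33.3 216.9] r 90.3 ang -29.4 tool -29.0 f_tool [-5.9 -0.5 20.9] grip 0.165 tq [ 0.02 -1.11  0.  ]
Feq -0.5
```

>>> servo_tool(
  moves=[
    [0, 0, 0.3, 0, -1],
    [0, 0, 0.3, 0, -1],
    [0, 0, 0.3, 0, -1],
    [0, 0, 0.05, 0, -1],
    [0, 0, 0, 0, -1],
    [0, 0, 0, 0, -1],
  ],
)

```text
time: 6.65
position: [476.4, -33.5, 208.9]
tcp_rot: [[-0.874, -0.486, 0.001], [-0.486, 0.874, 0.0], [-0.001, -0.001, -1.0]]
force: [2.3, 2.8, -6.6]
grip_width: 0.163
grasp_force: 30.0
```

```bash
python3 -c "from h import *;rep();req()"
```

```text
t 6.7 pos [476.4 -33.5 208.9] r 90.6 ang -29.4 tool -29.1 f_tool [-3.4  1.3  6.6] grip 0.163 tq [-0.23 -0.55 -0.08]
Feq 0.5
```

>>> servo_tool(
  moves=[
    [0, 0, 0.1, 0, -1],
    [0, 0, 0.05, 0, -1],
    [0, 0, 0, 0, -1],
  ],
)

```text
time: 6.95
position: [476.4, -33.6, 207.1]
tcp_rot: [[-0.874, -0.486, 0.001], [-0.486, 0.874, 0.0], [-0.001, -0.0, -1.0]]
force: [3.6, 3.3, -5.6]
grip_width: 0.159
grasp_force: 30.0
```

```bash
python3 -c "from h import *;rep();req()"
```

```text
t 7.0 pos [476.4 -33.6 207.1] r 90.7 ang -29.4 tool -29.1 f_tool [-4.8  1.1  5.6] grip 0.159 tq [-0.2  -0.75 -0.02]
Feq 1.0
```

>>> servo_tool(
  moves=[
    [0, 0, 0.1, 0, -1],
    [0, 0, 0, 0, -1],
  ],
)

```text
time: 7.15
position: [476.4, -33.6, 206.0]
tcp_rot: [[-0.874, -0.486, 0.001], [-0.486, 0.874, 0.0], [-0.001, -0.0, -1.0]]
force: [3.9, 2.7, -5.9]
grip_width: 0.162
grasp_force: 30.0
```

```bash
python3 -c "
from h import *
rep();req();s=camera('scene')
cv2.imwrite('pics/c4.png',cv2.resize(s['img'][165:265,265:375],(770,700))[:600,:,::-1])"
```

```text
t 7.2 pos [476.4 -33.6 206. ] r 90.7 ang -29.4 tool -29.1 f_tool [-4.8  0.5  5.9] grip 0.162 tq [-0.18 -0.83 -0.07]
Feq -0.3
```

View pics/c4.png

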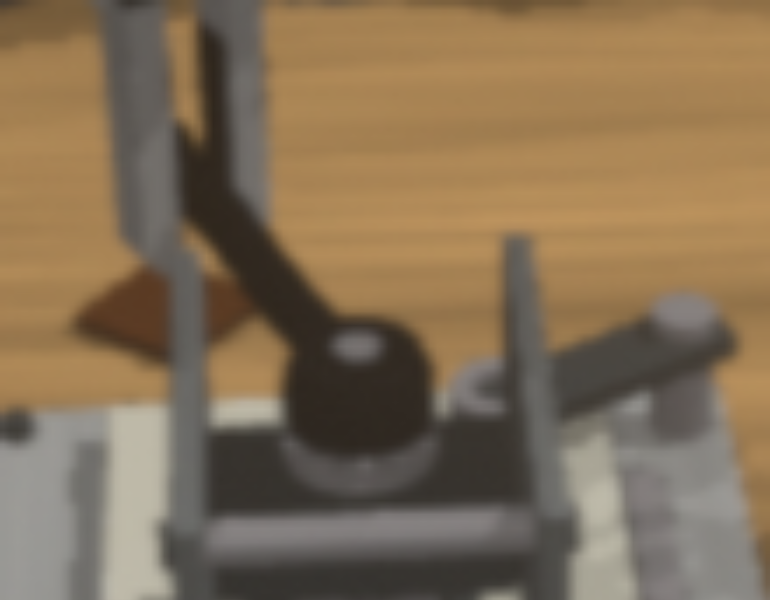

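```bash
python3 - <<'E'
from h import *
a=cv2.imread("pics/scene0.png");b=camera("scene")["img"][:,:,::-1]
for n,i in(("0",a),("now",b)):
    g=cv2.cvtColor(np.ascontiguousarray(i),cv2.COLOR_BGR2GRAY);print(n,g[200:246,312:321].mean(1).round().astype(int).tolist())
    print(cv2.cvtColor(np.ascontiguousarray(i),cv2.COLOR_BGR2GRAY)[230,270:360:1].tolist()[:0])
E
```

```text
0 [53, 53, 52, 51, 50, 51, 54, 53, 50, 48, 66, 93, 101, 90, 66, 46, 42, 42, 40, 40, 40, 40, 39, 39, 40, 39, 39, 44, 62, 79, 84, 86, 82, 83, 83, 69, 55, 68, 104, 124, 127, 122, 108, 93, 78, 60]
[]
now [145, 147, 143, 136, 134, 136, 137, 134, 127, 109, 73, 51, 64, 88, 95, 85, 63, 47, 43, 43, 42, 42, 42, 42, 42, 41, 41, 41, 41, 49, 69, 84, 85, 85, 85, 72, 57, 69, 106, 126, 129, 125, 111, 95, 80, 61]
[]
```

>>> servo_tool(
  moves=[
    [0, 0, 0.1, 0, -1],
    [0, 0, 0, 0, -1],
  ],
)

```text
time: 7.45
position: [476.3, -33.6, 205.1]
tcp_rot: [[-0.874, -0.486, 0.001], [-0.486, 0.874, 0.0], [-0.001, -0.0, -1.0]]
force: [4.0, 2.7, -5.3]
grip_width: 0.16
grasp_force: 30.0
```

```bash
python3 -c "
from h import *
rep();req();g=camera('scene')['img'].mean(2);print(g[208:240,312:321].mean(1).round().astype(int).tolist())"
```

```text
t 7.5 pos [476.3 -33.6 205.1] r 90.8 ang -29.4 tool -29.1 f_tool [-4.8  0.4  5.3] grip 0.160 tq [-0.12 -0.81  0.01]
Feq 0.5
[121, 108, 82, 54, 55, 78, 92, 91, 73, 50, 42, 42, 42, 41, 41, 41, 40, 40, 40, 40, 40, 42, 58, 81, 85, 85, 85, 71, 56, 69, 105, 127]
```

>>> servo_tool(
  moves=[
    [0, 0, 0.1, 0, -1],
    [0, 0, 0, 0, -1],
  ],
)

```text
time: 7.7
position: [476.3, -33.8, 204.8]
tcp_rot: [[-0.874, -0.486, 0.001], [-0.486, 0.874, -0.001], [-0.001, -0.001, -1.0]]
force: [1.4, 2.1, 2.5]
grip_width: 0.162
grasp_force: 30.0
```

```bash
python3 -c "
from h import *
rep();req();g=camera('scene')['img'].mean(2);print(g[208:240,312:321].mean(1).round().astype(int).tolist())"
```

```text
t 7.7 pos [476.3 -33.8 204.8] r 90.9 ang -29.5 tool -29.1 f_tool [-2.2  1.2 -2.5] grip 0.162 tq [-0.2  -0.48 -0.11]
Feq -0.1
[121, 108, 82, 54, 54, 78, 92, 91, 73, 52, 43, 42, 42, 41, 41, 41, 41, 40, 40, 40, 40, 42, 58, 81, 85, 86, 85, 72, 57, 69, 105, 127]
```

Now seated at TCP z ≈ 204.9, where the force changes sign and the hub stops. The lever was riding about 4 mm up before. Turning.

>>> servo_tool(
  moves=[
    [-0.02, 0.63, 0.01, 4, -1],
    [-0.02, 0.63, 0.01, 4, -1],
    [-0.02, 0.63, 0.01, 4, -1],
    [-0.02, 0.63, 0.01, 4, -1],
    [-0.02, 0.63, 0.01, 4, -1],
  ],
)

```text
time: 8.25
position: [465.7, -4.5, 204.4]
tcp_rot: [[-0.988, -0.156, 0.001], [-0.156, 0.988, -0.002], [-0.001, -0.002, -1.0]]
force: [1.6, 0.8, 4.7]
grip_width: 0.164
grasp_force: 30.1
```

```bash
python3 -c "from h import *;rep();req()"
```

```text
t 8.2 pos [465.7  -4.5 204.4] r 91.0 ang -9.8 tool -9.0 f_tool [-1.7  0.5 -4.7] grip 0.164 tq [-0.16 -0.18 -0.24]
Feq -2.2
```

>>> servo_tool(
  moves=[
    [-0.02, 0.63, 0.01, 4, -1],
    [-0.02, 0.63, 0.01, 4, -1],
    [-0.02, 0.63, 0.01, 4, -1],
    [-0.02, 0.63, 0.01, 4, -1],
    [-0.02, 0.63, 0.01, 4, -1],
  ],
)

```text
time: 8.75
position: [465.6, 26.9, 204.0]
tcp_rot: [[-0.982, 0.191, -0.0], [0.191, 0.982, -0.002], [0.0, -0.002, -1.0]]
force: [-0.5, 1.0, 6.8]
grip_width: 0.163
grasp_force: 30.2
```

```bash
python3 -c "from h import *;rep();req()"
```

```text
t 8.8 pos [465.6  26.9 204. ] r 91.2 ang 10.1 tool 11.0 f_tool [ 0.7  0.9 -6.8] grip 0.163 tq [-0.17  0.06 -0.27]
Feq -2.1
```

>>> servo_tool(
  moves=[
    [-0.02, 0.63, 0.01, 4, -1],
    [-0.02, 0.63, 0.01, 4, -1],
    [-0.02, 0.63, 0.01, 4, -1],
    [-0.02, 0.63, 0.01, 4, -1],
  ],
)

```text
time: 9.15
position: [473.4, 51.0, 203.6]
tcp_rot: [[-0.891, 0.454, -0.001], [0.454, 0.891, -0.001], [0.001, -0.002, -1.0]]
force: [-1.5, 1.8, 7.2]
grip_width: 0.159
grasp_force: 30.2
```

```bash
python3 -c "from h import *;rep();req()"
```

```text
t 9.2 pos [473.4  51.  203.6] r 91.3 ang 26.0 tool 27.0 f_tool [ 2.2  0.9 -7.2] grip 0.159 tq [-0.14  0.39 -0.24]
Feq -1.7
```

>>> servo_tool(
  moves=[
    [-0.03, 0.63, 0, 4, -1],
    [-0.03, 0.63, 0, 4, -1],
    [0, 0.1, 0, 1, -1],
  ],
)

```text
time: 9.45
position: [480.4, 63.1, 203.5]
tcp_rot: [[-0.81, 0.587, -0.002], [0.587, 0.81, -0.0], [0.002, -0.001, -1.0]]
force: [-1.8, 2.9, 8.1]
grip_width: 0.159
grasp_force: 30.3
```

```bash
python3 -c "from h import *;rep();req()"
```

```text
t 9.4 pos [480.4  63.1 203.5] r 91.3 ang 34.8 tool 35.9 f_tool [ 3.2  1.3 -8.1] grip 0.159 tq [-0.27  0.58 -0.36]
Feq -2.6
```

>>> servo_tool(
  moves=[
    [0, 0, -0.3, 0, -1],
    [0, 0, -0.3, 0, -1],
    [0, 0, -0.35, 0, -1],
    [0, 0, 0, 0, -1],
    [0, 0, 0, 0, -1],
  ],
)

```text
time: 9.95
position: [480.8, 62.8, 211.6]
tcp_rot: [[-0.81, 0.587, -0.002], [0.587, 0.81, 0.0], [0.002, -0.001, -1.0]]
force: [0.2, 2.6, -7.2]
grip_width: 0.162
grasp_force: 30.2
```

```bash
python3 -c "from h import *;rep();req()"
```

```text
t 9.9 pos [480.8  62.8 211.6] r 90.8 ang 34.8 tool 35.9 f_tool [1.4 2.2 7.2] grip 0.162 tq [-0.54  0.16 -0.28]
Feq -0.8
```

>>> servo_tool(
  moves=[
    [-0.03, -0.63, 0, -4, -1],
    [-0.09, -1.26, 0, -8, -1],
    [-0.09, -1.26, 0, -8, -1],
    [-0.09, -1.26, 0, -8, -1],
    [-0.09, -1.26, 0, -8, -1],
    [-0.09, -1.26, 0, -8, -1],
    [-0.09, -1.26, 0, -8, -1],
    [-0.09, -1.26, 0, -8, -1],
    [-0.02, -0.63, 0, -4, -1],
    [0, 0, 0, 0, -1],
  ],
)

```text
time: 10.95
position: [476.1, -33.3, 212.0]
tcp_rot: [[-0.883, -0.47, 0.002], [-0.47, 0.883, 0.001], [-0.002, 0.0, -1.0]]
force: [4.4, 4.1, -7.7]
grip_width: 0.159
grasp_force: 30.1
```

```bash
python3 -c "from h import *;rep();req()"
```

```text
t 10.9 pos [476.1 -33.3 212. ] r 90.9 ang -29.2 tool -28.0 f_tool [-5.8  1.6  7.7] grip 0.159 tq [-0.41 -0.93 -0.14]
Feq 0.0
```

>>> servo_tool(
  moves=[
    [0, 0, 0.3, 0, -1],
    [0, 0, 0.3, 0, -1],
    [0, 0, 0.3, 0, -1],
    [0, 0, 0.07, 0, -1],
    [0, 0, 0, 0, -1],
    [0, 0, 0, 0, -1],
  ],
)

```text
time: 11.55
position: [475.7, -33.2, 203.4]
tcp_rot: [[-0.882, -0.471, 0.002], [-0.471, 0.882, -0.0], [-0.002, -0.001, -1.0]]
force: [2.2, 2.9, 3.4]
grip_width: 0.161
grasp_force: 30.1
```

```bash
python3 -c "from h import *;rep();req()"
```

```text
t 11.6 pos [475.7 -33.2 203.4] r 91.1 ang -29.0 tool -28.1 f_tool [-3.3  1.5 -3.4] grip 0.161 tq [-0.47 -0.52 -0.11]
Feq 0.3
```

>>> servo_tool(
  moves=[
    [-0.02, 0.63, 0.01, 4, -1],
    [-0.02, 0.63, 0.01, 4, -1],
    [-0.02, 0.63, 0.01, 4, -1],
    [-0.02, 0.63, 0.01, 4, -1],
  ],
)

```text
time: 11.95
position: [466.7, -9.9, 203.1]
tcp_rot: [[-0.978, -0.207, 0.002], [-0.207, 0.978, -0.002], [-0.002, -0.002, -1.0]]
force: [1.3, 1.4, 5.7]
grip_width: 0.158
grasp_force: 30.2
```

```bash
python3 -c "from h import *;rep();req()"
```

```text
t 11.9 pos [466.7  -9.9 203.1] r 91.1 ang -13.3 tool -12.0 f_tool [-1.5  1.  -5.7] grip 0.158 tq [-0.28 -0.25 -0.26]
Feq -1.8
```

>>> servo_tool(
  moves=[
    [-0.02, 0.63, 0.01, 4, -1],
    [-0.02, 0.63, 0.01, 4, -1],
    [-0.02, 0.63, 0.01, 4, -1],
  ],
)

```text
time: 12.25
position: [464.3, 8.9, 202.9]
tcp_rot: [[-1.0, 0.0, 0.001], [0.0, 1.0, -0.002], [-0.001, -0.002, -1.0]]
force: [-0.1, 0.3, 7.5]
grip_width: 0.163
grasp_force: 30.3
```

```bash
python3 -c "from h import *;rep();req()"
```

```text
t 12.2 pos [464.3   8.9 202.9] r 91.2 ang -1.3 tool 0.0 f_tool [ 0.1  0.3 -7.5] grip 0.163 tq [-0.3   0.02 -0.34]
Feq -3.4
```

>>> servo_tool(
  moves=[
    [-0.02, 0.63, 0.01, 4, -1],
    [-0.02, 0.63, 0.01, 4, -1],
    [-0.02, 0.63, 0.01, 4, -1],
  ],
)

```text
time: 12.55
position: [465.7, 27.7, 202.6]
tcp_rot: [[-0.978, 0.208, -0.0], [0.208, 0.978, -0.002], [-0.0, -0.002, -1.0]]
force: [-0.9, 1.1, 10.1]
grip_width: 0.157
grasp_force: 30.3
```

```bash
python3 -c "from h import *;rep();req()"
```

```text
t 12.6 pos [465.7  27.7 202.6] r 91.2 ang 10.6 tool 12.0 f_tool [  1.1   0.8 -10.1] grip 0.157 tq [-0.18  0.36 -0.33]
Feq -2.8
```

>>> servo_tool(
  moves=[
    [-0.02, 0.63, 0, 4, -1],
    [-0.02, 0.63, 0, 4, -1],
  ],
)

```text
time: 12.75
position: [468.8, 39.9, 202.6]
tcp_rot: [[-0.94, 0.342, -0.001], [0.342, 0.94, -0.002], [0.0, -0.002, -1.0]]
force: [-2.0, 0.7, 8.5]
grip_width: 0.162
grasp_force: 30.4
```

```bash
python3 -c "from h import *;rep();req()"
```

```text
t 12.8 pos [468.8  39.9 202.6] r 91.2 ang 18.4 tool 20.0 f_tool [ 2.1 -0.  -8.5] grip 0.162 tq [-0.17  0.44 -0.32]
Feq -3.5
```

>>> servo_tool(
  moves=[
    [-0.03, 0.63, 0, 4, -1],
    [-0.03, 0.63, 0, 4, -1],
  ],
)

```text
time: 12.95
position: [473.6, 51.4, 202.5]
tcp_rot: [[-0.883, 0.469, -0.002], [0.469, 0.883, -0.001], [0.001, -0.002, -1.0]]
force: [-3.5, 2.3, 9.3]
grip_width: 0.16
grasp_force: 30.5
```

```bash
python3 -c "from h import *;rep();req()"
```

```text
t 12.9 pos [473.6  51.4 202.5] r 91.2 ang 26.3 tool 28.0 f_tool [ 4.2  0.4 -9.3] grip 0.160 tq [-0.05  0.62 -0.43]
Feq -4.4
```

>>> servo_tool(
  moves=[
    [-0.03, 0.63, 0, 4, -1],
    [-0.03, 0.63, 0, 4, -1],
  ],
)

```text
time: 13.15
position: [479.9, 62.2, 202.4]
tcp_rot: [[-0.809, 0.588, -0.003], [0.588, 0.809, -0.001], [0.002, -0.003, -1.0]]
force: [-4.1, 1.5, 10.1]
grip_width: 0.163
grasp_force: 30.6
```

```bash
python3 -c "from h import *;rep();req()"
```

```text
t 13.2 pos [479.9  62.2 202.4] r 91.3 ang 34.2 tool 36.0 f_tool [  4.2  -1.2 -10.1] grip 0.163 tq [ 0.04  0.87 -0.41]
Feq -5.7
```

Contact has begun: resistance is rising as specified and is now 5.7 N. One more regrip swing is needed, then about 0.45 rad.

>>> servo_tool(
  moves=[
    [0, 0, -0.3, 0, -1],
    [0, 0, -0.3, 0, -1],
    [0, 0, -0.4, 0, -1],
    [0, 0, 0, 0, -1],
    [0, 0, 0, 0, -1],
  ],
)

```text
time: 13.65
position: [480.8, 62.5, 210.9]
tcp_rot: [[-0.81, 0.587, -0.002], [0.587, 0.81, 0.001], [0.002, -0.0, -1.0]]
force: [0.2, 4.0, -6.8]
grip_width: 0.163
grasp_force: 30.3
```

```bash
python3 -c "from h import *;rep();req()"
```

```text
t 13.7 pos [480.8  62.5 210.9] r 90.6 ang 34.6 tool 35.9 f_tool [2.2 3.3 6.8] grip 0.163 tq [-0.63  0.46 -0.34]
Feq -0.4
```

>>> servo_tool(
  moves=[
    [-0.03, -0.63, 0, -4, -1],
    [-0.09, -1.26, 0, -8, -1],
    [-0.09, -1.26, 0, -8, -1],
    [-0.09, -1.26, 0, -8, -1],
    [-0.09, -1.26, 0, -8, -1],
    [-0.09, -1.26, 0, -8, -1],
    [-0.09, -1.26, 0, -8, -1],
    [-0.09, -1.26, 0, -8, -1],
    [-0.02, -0.63, 0, -4, -1],
    [0, 0, 0, 0, -1],
  ],
)

```text
time: 14.65
position: [476.4, -34.0, 211.4]
tcp_rot: [[-0.882, -0.47, 0.002], [-0.47, 0.882, 0.001], [-0.003, -0.0, -1.0]]
force: [3.7, 5.1, -7.7]
grip_width: 0.16
grasp_force: 30.2
```

>>> servo_tool(
  moves=[
    [0, 0, 0.3, 0, -1],
    [0, 0, 0.3, 0, -1],
    [0, 0, 0.3, 0, -1],
    [0, 0, 0.07, 0, -1],
    [0, 0, 0, 0, -1],
    [0, 0, 0, 0, -1],
  ],
)

```text
time: 15.25
position: [476.0, -33.6, 202.5]
tcp_rot: [[-0.882, -0.471, 0.003], [-0.471, 0.882, -0.0], [-0.002, -0.001, -1.0]]
force: [2.6, 3.6, 0.5]
grip_width: 0.161
grasp_force: 30.2
```

```bash
python3 -c "from h import *;rep();req()"
```

```text
t 15.2 pos [476.  -33.6 202.5] r 91.0 ang -29.3 tool -28.1 f_tool [-4.   1.9 -0.5] grip 0.161 tq [-0.52 -0.69 -0.19]
Feq -0.2
```

>>> servo_tool(
  moves=[
    [-0.02, 0.63, 0.04, 4, -1],
    [-0.02, 0.63, 0.01, 4, -1],
    [-0.02, 0.63, 0.01, 4, -1],
  ],
)

```text
time: 15.55
position: [469.0, -17.3, 202.4]
tcp_rot: [[-0.961, -0.276, 0.003], [-0.276, 0.961, -0.004], [-0.002, -0.004, -1.0]]
force: [1.3, -1.3, 3.3]
grip_width: 0.163
grasp_force: 30.6
```

```bash
python3 -c "from h import *;rep();req()"
```

```text
t 15.6 pos [469.  -17.3 202.4] r 90.9 ang -18.1 tool -16.0 f_tool [-1.  -1.6 -3.3] grip 0.163 tq [-0.01 -0.19 -0.52]
Feq -7.3
```

>>> servo_tool(
  moves=[
    [-0.02, 0.63, 0, 4, -1],
  ],
)

```text
time: 15.65
position: [467.2, -11.3, 202.3]
tcp_rot: [[-0.978, -0.208, 0.003], [-0.208, 0.978, -0.004], [-0.002, -0.005, -1.0]]
force: [0.5, -1.1, 2.0]
grip_width: 0.163
grasp_force: 30.7
```

```bash
python3 -c "from h import *;rep();req()"
```

```text
t 15.7 pos [467.2 -11.3 202.3] r 90.9 ang -14.2 tool -12.0 f_tool [-0.2 -1.2 -2. ] grip 0.163 tq [ 0.05 -0.14 -0.41]
Feq -5.7
```

>>> servo_tool(
  moves=[
    [-0.02, 0.63, 0, 4, -1],
  ],
)

```text
time: 15.75
position: [465.9, -5.2, 202.3]
tcp_rot: [[-0.99, -0.14, 0.002], [-0.14, 0.99, -0.004], [-0.002, -0.005, -1.0]]
force: [0.1, 0.3, 3.5]
grip_width: 0.164
grasp_force: 30.7
```

```bash
python3 -c "from h import *;rep();req()"
```

```text
t 15.8 pos [465.9  -5.2 202.3] r 90.9 ang -10.2 tool -8.0 f_tool [-0.2  0.2 -3.5] grip 0.164 tq [ 0.09 -0.11 -0.46]
Feq -4.8
```

>>> servo_tool(
  moves=[
    [0, 0.32, 0, 2, -1],
  ],
)

```text
time: 15.85
position: [465.4, -1.9, 202.3]
tcp_rot: [[-0.994, -0.106, 0.002], [-0.106, 0.994, -0.004], [-0.001, -0.004, -1.0]]
force: [-0.2, -0.2, 3.6]
grip_width: 0.158
grasp_force: 30.7
```

```bash
python3 -c "from h import *;rep();req()"
```

```text
t 15.8 pos [465.4  -1.9 202.3] r 91.0 ang -8.1 tool -6.1 f_tool [ 0.2 -0.2 -3.6] grip 0.158 tq [ 0.16 -0.02 -0.41]
Feq -4.7
```

>>> servo_tool(
  moves=[
    [0, 0.32, 0, 2, -1],
  ],
)

```text
time: 15.95
position: [465.0, 1.1, 202.3]
tcp_rot: [[-0.997, -0.072, 0.002], [-0.072, 0.997, -0.005], [-0.001, -0.005, -1.0]]
force: [0.0, -2.0, 3.3]
grip_width: 0.16
grasp_force: 30.7
```

```bash
python3 -c "from h import *;rep();req()"
```

```text
t 15.9 pos [465.    1.1 202.3] r 91.0 ang -6.3 tool -4.1 f_tool [ 0.1 -2.  -3.3] grip 0.160 tq [ 0.15  0.04 -0.45]
Feq -7.0
```

>>> servo_tool(
  moves=[
    [-0.01, 0.32, 0, 2, -1],
  ],
)

```text
time: 16.05
position: [464.7, 4.2, 202.2]
tcp_rot: [[-0.999, -0.037, 0.001], [-0.037, 0.999, -0.005], [-0.001, -0.005, -1.0]]
force: [-1.1, -2.5, 5.0]
grip_width: 0.167
grasp_force: 30.7
```

```bash
python3 -c "from h import *;rep();req()"
```

```text
t 16.1 pos [464.7   4.2 202.2] r 91.0 ang -4.3 tool -2.1 f_tool [ 1.2 -2.5 -5. ] grip 0.167 tq [ 0.16  0.1  -0.53]
Feq -8.3
```

>>> servo_tool(
  moves=[
    [-0.01, 0.32, 0, 2, -1],
  ],
)

```text
time: 16.15
position: [464.5, 7.4, 202.2]
tcp_rot: [[-1.0, -0.002, 0.001], [-0.002, 1.0, -0.005], [-0.001, -0.005, -1.0]]
force: [-0.7, -1.6, 5.3]
grip_width: 0.161
grasp_force: 30.8
```

```bash
python3 -c "from h import *;rep();req()"
```

```text
t 16.1 pos [464.5   7.4 202.2] r 90.9 ang -2.3 tool -0.1 f_tool [ 0.7 -1.6 -5.3] grip 0.161 tq [ 0.24  0.2  -0.49]
Feq -7.0
```

>>> servo_tool(
  moves=[
    [-0.01, 0.32, 0, 2, -1],
  ],
)

```text
time: 16.25
position: [464.5, 10.6, 202.2]
tcp_rot: [[-0.999, 0.032, 0.0], [0.032, 0.999, -0.005], [-0.001, -0.005, -1.0]]
force: [-1.6, -1.9, 4.5]
grip_width: 0.162
grasp_force: 30.8
```

```bash
python3 -c "from h import *;rep();req()"
```

```text
t 16.2 pos [464.5  10.6 202.2] r 90.9 ang -0.3 tool 1.9 f_tool [ 1.5 -1.9 -4.5] grip 0.162 tq [ 0.28  0.24 -0.52]
Feq -7.6
```

>>> servo_tool(
  moves=[
    [-0.01, 0.32, 0, 2, -1],
  ],
)

```text
time: 16.35
position: [464.5, 13.7, 202.2]
tcp_rot: [[-0.998, 0.067, 0.0], [0.067, 0.998, -0.005], [-0.0, -0.005, -1.0]]
force: [-1.9, -2.0, 5.7]
grip_width: 0.164
grasp_force: 30.8
```

```bash
python3 -c "from h import *;rep();req()"
```

```text
t 16.4 pos [464.5  13.7 202.2] r 90.9 ang 1.7 tool 3.9 f_tool [ 1.7 -2.2 -5.7] grip 0.164 tq [ 0.21  0.25 -0.45]
Feq -7.2
```

>>> servo_tool(
  moves=[
    [-0.01, 0.32, 0, 2, -1],
  ],
)

```text
time: 16.45
position: [464.7, 16.8, 202.2]
tcp_rot: [[-0.995, 0.102, -0.0], [0.102, 0.995, -0.005], [-0.0, -0.005, -1.0]]
force: [-1.9, -1.5, 5.9]
grip_width: 0.161
grasp_force: 30.8
```

```bash
python3 -c "from h import *;rep();req()"
```

```text
t 16.4 pos [464.7  16.8 202.2] r 90.9 ang 3.7 tool 5.9 f_tool [ 1.7 -1.7 -5.9] grip 0.161 tq [ 0.3   0.29 -0.49]
Feq -7.2
```

>>> servo_tool(
  moves=[
    [-0.01, 0.32, 0, 2, -1],
  ],
)

```text
time: 16.55
position: [464.9, 20.0, 202.1]
tcp_rot: [[-0.991, 0.137, -0.001], [0.137, 0.991, -0.005], [0.0, -0.005, -1.0]]
force: [-2.3, -1.7, 5.2]
grip_width: 0.16
grasp_force: 30.8
```

```bash
python3 -c "from h import *;rep();req()"
```

```text
t 16.6 pos [464.9  20.  202.1] r 91.0 ang 5.7 tool 7.9 f_tool [ 2.  -2.  -5.2] grip 0.160 tq [ 0.32  0.36 -0.48]
Feq -7.2
```

>>> servo_tool(
  moves=[
    [-0.01, 0.32, 0, 2, -1],
  ],
)

```text
time: 16.65
position: [465.3, 23.1, 202.1]
tcp_rot: [[-0.985, 0.171, -0.001], [0.171, 0.985, -0.005], [0.0, -0.005, -1.0]]
force: [-2.7, -1.6, 6.2]
grip_width: 0.165
grasp_force: 30.8
```

```bash
python3 -c "from h import *;rep();req()"
```

```text
t 16.6 pos [465.3  23.1 202.1] r 90.9 ang 7.7 tool 9.9 f_tool [ 2.4 -2.1 -6.2] grip 0.165 tq [ 0.33  0.37 -0.55]
Feq -8.1
```

>>> servo_tool(
  moves=[
    [-0.01, 0.32, 0, 2, -1],
    [-0.01, 0.32, 0, 2, -1],
  ],
)

```text
time: 16.85
position: [466.3, 29.5, 202.1]
tcp_rot: [[-0.971, 0.24, -0.002], [0.24, 0.971, -0.005], [0.001, -0.005, -1.0]]
force: [-4.0, -1.8, 6.8]
grip_width: 0.16
grasp_force: 30.8
```

```bash
python3 -c "from h import *;rep();req()"
```

```text
t 16.9 pos [466.3  29.5 202.1] r 91.0 ang 11.7 tool 13.9 f_tool [ 3.5 -2.7 -6.8] grip 0.160 tq [ 0.31  0.49 -0.46]
Feq -7.8
```

>>> servo_tool(
  moves=[
    [-0.01, 0.32, 0, 2, -1],
  ],
)

```text
time: 16.95
position: [467.0, 32.6, 202.0]
tcp_rot: [[-0.962, 0.273, -0.003], [0.273, 0.962, -0.005], [0.001, -0.005, -1.0]]
force: [-3.3, -1.7, 7.0]
grip_width: 0.16
grasp_force: 30.8
```

```bash
python3 -c "from h import *;rep();req()"
```

```text
t 16.9 pos [467.   32.6 202. ] r 91.0 ang 13.7 tool 15.8 f_tool [ 2.7 -2.5 -7. ] grip 0.160 tq [ 0.37  0.56 -0.5 ]
Feq -8.1
```

>>> servo_tool(
  moves=[
    [-0.01, 0.32, 0, 2, -1],
  ],
)

```text
time: 17.05
position: [467.8, 35.6, 202.0]
tcp_rot: [[-0.952, 0.306, -0.003], [0.306, 0.952, -0.005], [0.001, -0.005, -1.0]]
force: [-3.7, -2.5, 7.4]
grip_width: 0.161
grasp_force: 30.9
```

```bash
python3 -c "from h import *;rep();req()"
```

```text
t 17.1 pos [467.8  35.6 202. ] r 91.0 ang 15.7 tool 17.8 f_tool [ 2.8 -3.6 -7.4] grip 0.161 tq [ 0.49  0.58 -0.47]
Feq -8.8
```

Resistance reads about 8.4 N averaged over the last rows. The turn-based estimate is up to 11 N, so both fall within the 7–12 N band. I'm stopping here and releasing.

>>> servo_tool(
  moves=[
    [0, 0, 0, 0, -1],
    [0, 0, 0, 0, -0.4],
    [0, 0, 0, 0, 0],
    [0, 0, 0, 0, 0],
    [0, 0, 0, 0, 0],
    [0, 0, 0, 0, 0],
  ],
)

```text
time: 17.65
position: [469.3, 37.2, 201.0]
tcp_rot: [[-0.951, 0.308, -0.0], [0.308, 0.951, -0.0], [0.0, -0.0, -1.0]]
force: [0.3, 0.1, 0.2]
grip_width: 0.495
grasp_force: 0.0
```

>>> servo_tool(
  moves=[
    [0, 0, -2, 0, 0],
    [0, 0, -3, 0, 0],
    [0, 0, -4, 0, 0],
    [0, 0, -4, 0, 0],
    [-1, -3, 0, 0, 0],
    [3, 3, 0, 0, 0],
    [0, 0, 0, 0, 0],
    [0, 0, 0, 0, 0],
  ],
)

```text
time: 18.45
position: [450.0, 43.5, 331.1]
tcp_rot: [[-0.952, 0.307, 0.0], [0.307, 0.952, -0.0], [-0.0, -0.0, -1.0]]
force: [-0.1, 0.6, -0.2]
grip_width: 0.501
grasp_force: 0.0
```

```bash
python3 -c "
from h import *
rep();s=camera('scene');g=s['img'].mean(2);print(g[208:240,312:321].mean(1).round().astype(int).tolist())
cv2.imwrite('pics/c5.png',cv2.resize(s['img'][165:265,265:375],(770,700))[:600,:,::-1])"
```

```text
t 18.4 pos [450.   43.5 331.1] r 110.3 ang 17.2 tool 17.9 f_tool [0.3 0.5 0.2] grip 0.501 tq [ 0.03  0.   -0.04]
[78, 74, 70, 64, 52, 52, 73, 96, 99, 85, 60, 45, 42, 42, 41, 40, 40, 40, 40, 40, 40, 40, 41, 50, 70, 82, 86, 84, 77, 74, 104, 125]
```

View pics/c5.png

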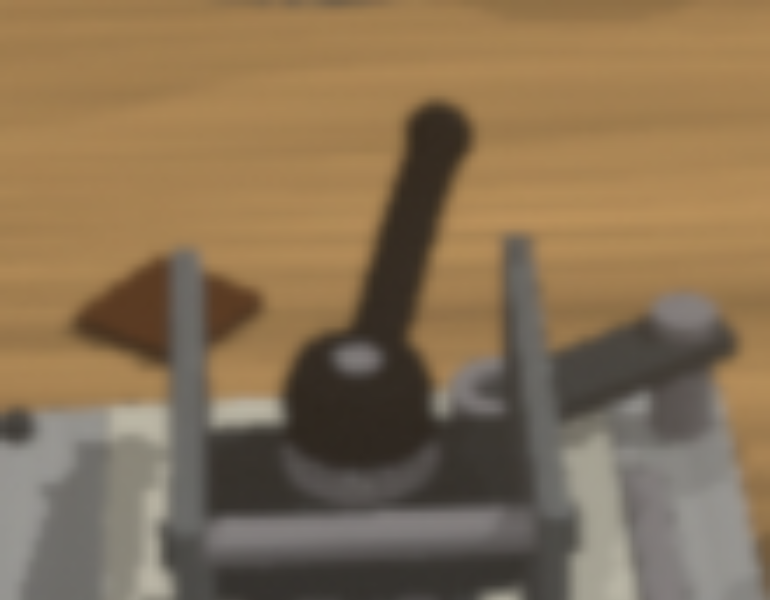

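The lever is seated (hub button at crop (357,357), rim lowered with it), the gripper is clear and the surroundings are unchanged. Handing in.

```bash
python3 -c "from plant import *;print(job_done())"
```

```text
the job is handed in; nothing more can be done
None
```

I tightened the clamp over four swings to about 8–9 N at the handle, measured. That is just under the ideal 9–10 N but inside the 7–12 N that counts. The lever is seated, the gripper is clear, and the job was handed in at about 18 s; no verdict came back.

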